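Close the specimen case without a bang

TASK

The lid of the wooden stone-specimen case stands open, leaning back past upright. Push it over from behind with a finger, catch it from underneath on the outside of your fingers while it is still well open, and lower it gently until it is fully shut, without letting it bang. Only touch the lid, never pinch or force it, and leave the two pebbles and the flask beside the case alone.

Things in the scene. Friction and masses are not known exactly. Their poses are not given: they have to be found in the camera images.
- case: open wooden specimen case fixed to the table, three stones bedded in it below the rim; 165 mm along its x, 220 along y, 90 high. Origin: centre of its underside; x points from the front wall to the hinged wall, z up. Hinged side roughly on the robot's left (+y), front on its right, turned up to 25 degrees either way
- lid (a joint): lid angle in rad: 0 shut on the rim, 1.57 upright, 1.8 leaning back on its stop (start). Hinge damped, hardly any friction: above 1.57 it sinks back to the stop; below about 1.5 it falls shut by itself, at about 0.5 rad/s (give or take 20 percent) times the cosine of the angle (some 5 s from 1.45 to 0.35), and bangs
- lid_hinge (a point): middle of the hinge line, 90 mm above the table on the upper rim of the hinged wall (82 mm along the case's +x); the hinge line runs along the case's y axis
- lid_lip (a point): middle of the lid's front edge, on the inner (lower when shut) face; 200 mm from the hinge line. Shut, it lies 35 mm in front of the front wall and 90 mm above the table; open at the start, it is the top edge, about 285 mm above the table
- lid_inner: inner board of the lid (lower face when shut, facing the front when open), light wood, 200 mm from hinge to front edge, 220 wide, 5 thick. Whole lid: 14 mm thick, about 0.45 kg; shut, it overhangs the front wall by a 35 mm lip. Origin: middle of the hinge line; x from front edge to hinge, z out through the lid's outer face
- lid_outer: outer board of the lid (the upper face when shut, the back when open), 194 x 220 x 5 mm, its outer face 14 mm from the inner face; same origin and axes as lid_inner
- round_pebble: loose sandy pebble, 60 mm across, 42 mm high, beside the case on the robot's side; origin at its underside
- flat_pebble: loose dark pebble, 72 mm across, 26 mm high, beside the case on the side away from the robot; origin at its underside
- flask: loose upright steel flask, 66 mm across, 190 mm high, beside the case on the side away from the robot; origin at the centre of its underside
Not all that is in view belongs to the job. Several things look just like the flask: the one meant starts farthest to the robot's left.

How it is judged (in metres and radians):
On the way, in this order (a step that is already met when the one before it is completed fails the run):
1. the lid is pushed over past upright (below 1.45 rad) (value of joint lid below 1.45 rad), for 0.1 s.
2. the lid is carried from underneath by the fingers while still between 0.35 and 1.3 rad open, sinking at under 0.45 rad/s (value of joint lid between 0.35 and 1.3 rad and velocity of joint lid above -0.45 rad/s and contact force between the fingers and lid_inner above 0.3 N), for 0.2 s.
3. the lid is shut (value of joint lid below 0.02 rad), for 0.1 s.
At the end, for the whole second after the job is handed in: the lid is fully shut (within 0.02 rad, 4 mm at its lip) and still, and the pebbles and the upright flask are within 20 mm of where they stood (value of joint lid below 0.02 rad and velocity of joint lid below 0.03 rad/s and distance of each of round_pebble, flat_pebble, flask from where it was at the start of the episode below 0.02 m and angle between flask's own z axis and vertical below 0.2 rad); the robot touches nothing.
It fails at once if the lid bangs: it moves down faster than 0.35 rad/s (70 mm/s at the lip) in the last 0.2 rad (value of joint lid below 0.2 rad and velocity of joint lid below -0.35 rad/s).
It fails at once if the lid is pinched: the fingers press on both its faces at once (contact force between the fingers and lid_inner above 1.5 N and contact force between the fingers and lid_outer above 1.5 N).
It fails at once if the lid is struck or forced with over 30 N (contact force between the fingers and lid_inner above 30 N or contact force between any of the fingers, the arm and lid_outer above 30 N).
It fails at once if a pebble or the flask is lifted, pushed or knocked (moved over 20 mm) (distance of any of round_pebble, flat_pebble, flask from where it was at the start of the episode above 0.02 m).
It also fails if it takes over 72 s, if anything falls off the work surface, if the arm or the gripper's body presses on something with over 40 N, if the wrist force passes 120 N, or if a joint passes its speed limit or range.

ROBOT

A 7-joint arm with a two-finger parallel gripper is mounted at the origin on the work surface. World frame = base frame: x ahead of the robot, y to its left, z up, the work surface at z = 0. Lengths are in m, angles in degrees, forces in N, time in s.
With the tool pointing down it reaches from about 0.425 to 0.875 m from the base axis. Payload 4.7 kg.
Tool frame: the origin (TCP) lies on the centre line of the jaws, within the pads' length; the fingertips stand 25 mm ahead of it and the grasp point (between the pads) lies 6 mm ahead of it; z points along the fingers, y is the direction in which the jaws open and shut (so a half turn about z gives the same grasp; the last joint's range is limited). The gripper opens to 87 mm and grips with 3 to 60 N. Pads are 19 mm wide; open, the fingers measure 117 mm over their backs; the gripper's body (75 mm by 190 mm) begins 51 mm behind the grasp point.
Start: joints at [69.104, 18.392, -4.016, 83.108, 1.295, 78.541, -3.26], TCP at [0.24, -0.604, 0.248] pointing down, gripper open.
Joint ranges: [-163.93, 163.93], [-17.29, 119.83], [-79.2, 71.16], [3.27, 140.29], [-89.18, 269.18], [5.43, 117.66], [-154.24, 154.24]. Speed limits (degrees/s): [147.25, 147.25, 180, 180, 180, 180, 180].

INTERFACE

Orientations are given as [roll, pitch, yaw] about the fixed x, y, z axes, in that order (R = Rz(yaw) Ry(pitch) Rx(roll)).
In Python, from cell import env gives the robot as it stands.
- The arm moves only by the shell command python3 -m creep 'ROWS' [OPENING] [FORCE]. ROWS is JSON, a list of rows, each an object of numbers: "tx", "ty", "tz": the shift along the tool's x, y, z in m; "rx", "ry", "rz": the turn, a rotation vector about the tool's x, y, z in degrees. In form: [{"tx": .., "ty": .., "tz": .., "rx": .., "ry": .., "rz": ..}, ...]. A call has 1 to 20 rows; each row shifts and turns the commanded pose from where the row before left it, along the tool's axes as they then stand; what a row does not reach is not made up. A row lasts 1/8 s, in which the tool goes at most 62.5 mm and 10.7 degrees, less where a joint would pass 70% of its speed; a pose out of reach is approached as far as the arm can. A call is refused whole if a number of a shift passes 0.0625 or a number of a turn 10.7, either way. A call with a gripper value outside its range is refused whole. OPENING is the finger opening in m, from 0 to 0.087, set as the call begins (- or left out, the last holds). The fingers move at their own pace and stop on an object; FORCE is the grip in N (left out, the last holds). Time passes only in rows, so rows that do not move let the fingers close. It gives the time, the measured TCP pose, the force and the opening at its end, in the units of the state.
- env.get_obs(): the state, without advancing time (a new reading comes with each control period).
- env.read_camera(name): name is "scene" or "top" or "wrist"; returns a dict with "pixels" (480x640x3 uint8, red, green, blue), "intrinsics" (3x3 intrinsics, pixels), "D" ([k1, k2, p1, p2, k3] as OpenCV has them; the pictures are not rectified), "R" (3x3) and "t" (3): a world point X has camera coordinates R X + t. Camera axes: x right, y down, z forward; pixel columns grow to the right and rows downward; lengths in m; the calibration is good to about 2 mm. A picture is of the moment at which its call begins. There is no depth.
- env.sign_off(): hands the job in, once; it reports no verdict.
The state is a dict: "time_s": time; "qpos": joint angles; "joint_velocities": joint speeds; "effort": joint torques, N m; "tool_pos": TCP position; "tool_rot": TCP orientation; "force": force on the tool from outside, world axes, zero at the start; "wrist_torque": the same for the moment, N m; "grip_width": finger opening in m.
Only numpy, scipy, OpenCV 4.12 (cv2) and the standard library are available. Lean on these libraries where they do the work, as an engineer would, in place of code of your own. Each camera call takes 0.05 s, during which the arm holds its last target.

## Working session

There is one attempt and no reset: what is moved stays moved. The work goes in short steps, Python scripts to look and compute and a shell command to move; the robot and the scene stay as the last step left them, time stands still between calls to the robot, and variables do not carry over. Pictures are saved under pics/ and viewed, and the job is handed in when it is done.

```bash
ls; mkdir -p pics; cat > h.py <<'E'
import numpy as np, cv2, json
from cell import env
from scipy.spatial.transform import Rotation as Ro
def cam(n):
    c=env.read_camera(n); return c
def save(n,f):
    c=cam(n); cv2.imwrite('pics/'+f,cv2.cvtColor(c['pixels'],cv2.COLOR_RGB2BGR)); 
    np.savez('pics/'+f[:-4]+'.npz',**c); return c
def ray(c,u,v):
    p=cv2.undistortPoints(np.array([[[u,v]]],float),c['intrinsics'],c['D'])[0,0]
    R=np.array(c['R']);t=np.array(c['t'])
    return -R.T@t, R.T@np.array([p[0],p[1],1.])
def plane(c,u,v,z):
    o,d=ray(c,u,v); return o+d*(z-o[2])/d[2]
def tri(c1,p1,c2,p2):
    o1,d1=ray(c1,*p1);o2,d2=ray(c2,*p2)
    A=np.stack([d1,-d2],1); s=np.linalg.lstsq(A,o2-o1,rcond=None)[0]
    a=o1+d1*s[0];b=o2+d2*s[1]; return (a+b)/2,np.linalg.norm(a-b)
def proj(c,X):
    R=np.array(c['R']);t=np.array(c['t'])
    return cv2.projectPoints(np.atleast_2d(np.array(X,float)),cv2.Rodrigues(R)[0],t,c['intrinsics'],c['D'])[0][:,0]
E
python3 - <<'E'
from h import *
for n in ['scene','top','wrist']:
    c=save(n,n+'0.png'); print(n,-np.array(c['R']).T@c['t'])
o=env.get_obs(); print({k:np.round(v,4) for k,v in o.items()})
E
```

```text
pics
scene [1.01398628 0.11607264 0.79484038]
top [0.45953864 0.01375687 0.97079778]
wrist [ 0.31865267 -0.57360527  0.38321737]
{'time_s': np.float64(0.15), 'qpos': array([69.1043, 18.4293, -4.0172, 83.1585,  1.295 , 78.5393, -3.2611]), 'joint_velocities': array([-0.0097, -0.1092, -0.0245, -0.1397, -0.1705,  0.006 , -0.0157]), 'effort': array([-5.00000e-04, -4.91799e+01, -4.04700e-01, -3.12876e+01,
       -6.40000e-02,  4.05000e-02,  1.00000e-04]), 'tool_pos': array([ 0.2402, -0.6036,  0.2467]), 'tool_rot': array([-1.799181e+02,  4.500000e-03,  2.170560e+01]), 'force': array([-0.6761, -0.1675,  0.0767]), 'wrist_torque': array([ 0.0386, -0.0208, -0.0117]), 'grip_width': np.float64(0.087)}
```

View pics/scene0.png

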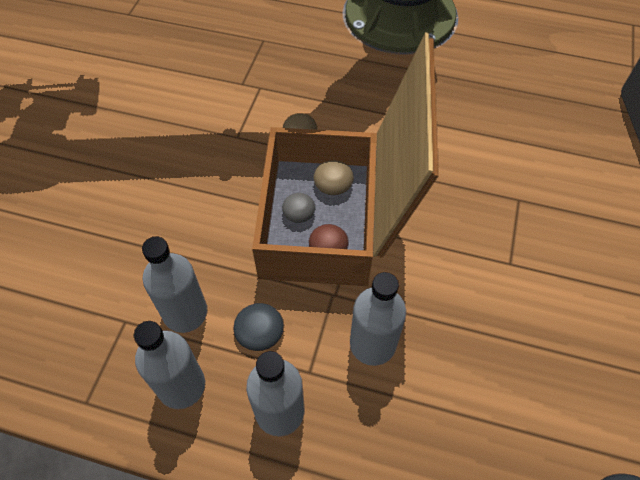

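View pics/top0.png

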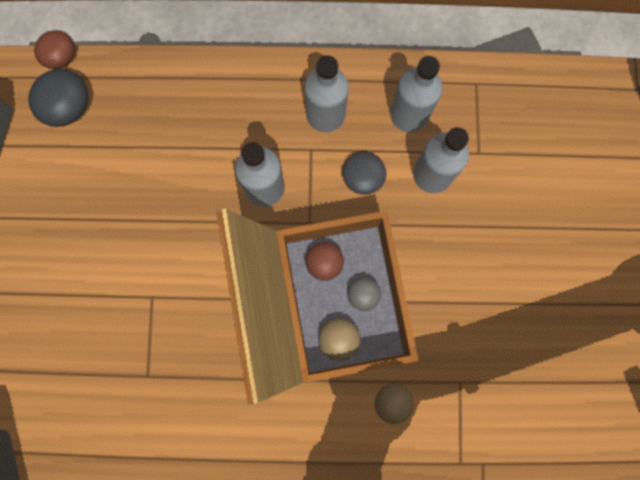

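View pics/wrist0.png

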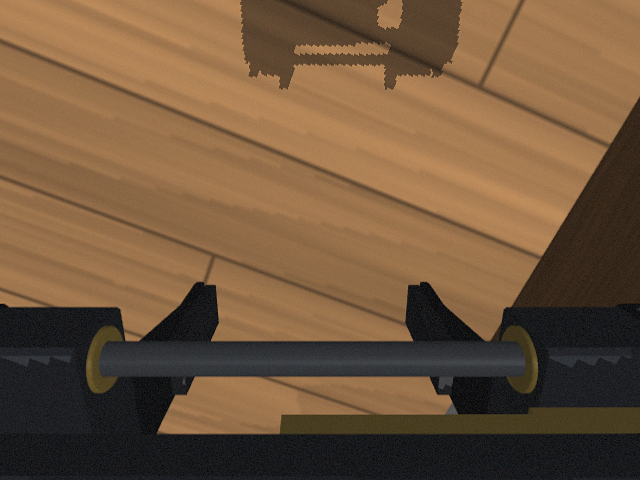

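The top view shows the open case, with rim corners near (279,231), (385,213), (415,360) and (305,380). The lid is open to the left, its top edge running from (222,210) to (252,402). There are four look-alike flasks at about (262,175), (326,95), (416,95) and (441,160). Farthest left is (262,175). The flat pebble is at (365,173), not the far dark one at (58,97), and the round pebble is at (395,404).

```bash
python3 - <<'E'
from h import *
T=dict(np.load('pics/top0.npz'));S=dict(np.load('pics/scene0.npz'))
for n,p in dict(hf=(279,231),ff=(385,213),fn=(415,360),hn=(305,380)).items(): print(n,plane(T,*p,.09).round(3))
for n,p in dict(hf=(368,251),ff=(256,247),fn=(272,130),hn=(375,135)).items(): print('S',n,plane(S,*p,.09).round(3))
print('lip far',tri(T,(222,210),S,(435,177)),'lip near',tri(T,(252,402),S,(431,36)))
print('flask cap',tri(T,(253,153),S,(385,285)))
for n,p,z in [('capflask',(253,153),.19),('flat',(365,173),.013),('round',(395,404),.02),('f2',(326,66),.19),('f3',(428,68),.19),('f4',(456,139),.19)]: print(n,plane(T,*p,z).round(3))
im=T['pixels'][120:430,190:470]; cv2.imwrite('pics/crop.png',cv2.cvtColor(cv2.resize(im,None,fx=1.9,fy=1.9),cv2.COLOR_RGB2BGR))
E
```

```text
hf [0.612 0.072 0.09 ]
ff [ 0.642 -0.082  0.09 ]
fn [ 0.431 -0.124  0.09 ]
hn [0.402 0.03  0.09 ]
S hf [0.606 0.071 0.09 ]
S ff [ 0.642 -0.078  0.09 ]
S fn [ 0.435 -0.122  0.09 ]
S hn [0.402 0.034 0.09 ]
lip far (array([0.60338586, 0.12917919, 0.27481563]), np.float64(0.005447355369629776)) lip near (array([0.38922358, 0.08606433, 0.28133482]), np.float64(0.004035918707207155))
flask cap (array([0.69973873, 0.10492406, 0.18523936]), np.float64(0.003178369083596563))
capflask [0.698 0.103 0.19 ]
flat [ 0.722 -0.058  0.013]
round [ 0.363 -0.104  0.02 ]
f2 [0.823 0.009 0.19 ]
f3 [ 0.824 -0.13   0.19 ]
f4 [ 0.723 -0.166  0.19 ]
```

View pics/crop.png

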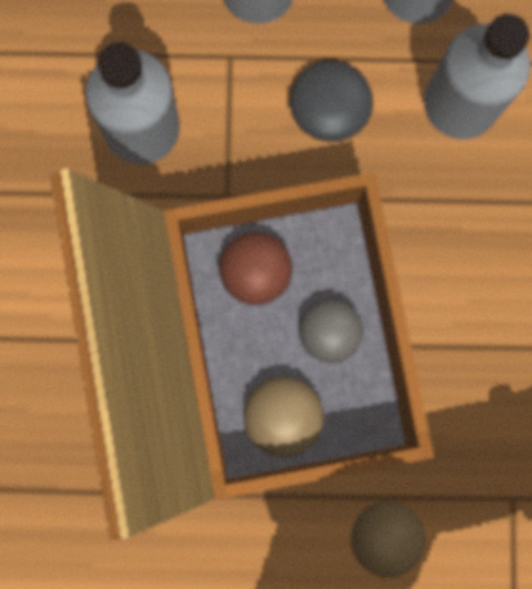

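The crop confirms the leftmost flask, the two pebbles beside the case and the lid. The checks hold: the lip edge triangulates at z≈0.28, the flask cap at 0.185, and the rim is about 0.215 x 0.157. The case's +x points at a yaw of about 101°. First I'll go up, close the fingers and turn the tool to that yaw.

```bash
cat >> h.py <<'E'
A=np.radians(11.2); E_=np.array([np.cos(A),np.sin(A),0]); F=np.array([np.sin(A),-np.cos(A),0]); Z=np.array([0,0,1.]); H=np.array([.506,.054,0])
def P(f,s,z): return H+f*F+s*E_+z*Z
def Rt(al):  # al=tilt of tool axis below horizontal, pointing to the back (90: down)
    a=np.radians(al); z=-F*np.cos(a)-Z*np.sin(a); x=-F*np.sin(a)+Z*np.cos(a)
    return np.stack([x,np.cross(z,x),z],1)
def cur():
    o=env.get_obs(); return np.array(o['tool_pos']),Ro.from_euler('xyz',o['tool_rot'],degrees=True).as_matrix(),o
def tocase(p): d=p-H; return np.array([d@F,d@E_,p[2]]).round(4)
def go(target,al):
    p,R,o=cur(); T=Rt(al)
    print('now f,s,z',tocase(p),'q',np.round(o['qpos'],1),'t',o['time_s'],'F',np.round(o['force'],1))
    print('shift in tool now',(R.T@(target-p)).round(4),'turn',Ro.from_matrix(R.T@T).as_rotvec(degrees=True).round(2))
def tiptcp(f,z,al,s=-.03,top=.0095): # TCP for top-corner of tip at (f,z)
    R=Rt(al); return P(f,s,z)-R[:,2]*.025-R[:,0]*top
E
python3 -m creep '[{"tz":-0.03,"rz":-9.9},{"tz":-0.03,"rz":-9.9},{"tz":-0.03,"rz":-9.9},{"tz":-0.03,"rz":-9.9},{"rz":-9.9},{"rz":-9.9},{"rz":-9.9},{"rz":-9.9}]' 0 20
python3 - <<'E'
from h import *
go(P(.35,-.03,.36),90); go(tiptcp(.189,.079,45),45); print(tiptcp(.189,.079,45))
E
```

```text
now f,s,z [ 0.5934 -0.3885  0.2467] q [69.1 18.4 -4.  83.2  1.3 78.5 -3.3] t 0.15 F [-0.7 -0.2  0.1]
shift in tool now [ 0.3968 -0.1742 -0.1131] turn [-7.000e-02 -5.000e-02 -7.949e+01]
now f,s,z [ 0.5934 -0.3885  0.2467] q [69.1 18.4 -4.  83.2  1.3 78.5 -3.3] t 0.15 F [-0.7 -0.2  0.1]
shift in tool now [ 0.4217 -0.3081  0.1572] turn [ 31.04  37.35 -75.12]
[ 0.51802002 -0.16115814  0.08996016]$[0]: bad value
```

```bash

python3 -m creep '[{"tx":0,"ty":0,"tz":-0.03,"rx":0,"ry":0,"rz":-9.9},{"tx":0,"ty":0,"tz":-0.03,"rx":0,"ry":0,"rz":-9.9},{"tx":0,"ty":0,"tz":-0.03,"rx":0,"ry":0,"rz":-9.9},{"tx":0,"ty":0,"tz":-0.03,"rx":0,"ry":0,"rz":-9.9},{"tx":0,"ty":0,"tz":0,"rx":0,"ry":0,"rz":-9.9},{"tx":0,"ty":0,"tz":0,"rx":0,"ry":0,"rz":-9.9},{"tx":0,"ty":0,"tz":0,"rx":0,"ry":0,"rz":-9.9},{"tx":0,"ty":0,"tz":0,"rx":0,"ry":0,"rz":-9.9}]' 0 20
python3 - <<'E'
from h import *
go(P(.35,-.03,.36),90); 
E
```

```text
time_s: 1.15
tool_pos: [0.2403, -0.6038, 0.3671]
tool_rot: [-180.0, -0.0, 101.2]
force: [0.0, 0.2, 1.5]
grip_width: 0.0148
now f,s,z [ 0.5937 -0.3884  0.3671] q [ 76.1  17.6 -13.6  71.    4.1  91.9  74.4] t 1.15 F [0.  0.2 1.5]
shift in tool now [0.2435 0.3586 0.0073] turn [-0.01 -0.04  0.03]
```

```bash

python3 -m creep '[{"tx":0.024,"ty":0.036,"tz":0,"rx":0,"ry":0,"rz":0},{"tx":0.024,"ty":0.036,"tz":0,"rx":0,"ry":0,"rz":0},{"tx":0.024,"ty":0.036,"tz":0,"rx":0,"ry":0,"rz":0},{"tx":0.024,"ty":0.036,"tz":0,"rx":0,"ry":0,"rz":0},{"tx":0.024,"ty":0.036,"tz":0,"rx":0,"ry":0,"rz":0},{"tx":0.024,"ty":0.036,"tz":0,"rx":0,"ry":0,"rz":0},{"tx":0.024,"ty":0.036,"tz":0,"rx":0,"ry":0,"rz":0},{"tx":0.024,"ty":0.036,"tz":0,"rx":0,"ry":0,"rz":0},{"tx":0.024,"ty":0.036,"tz":0,"rx":0,"ry":0,"rz":0},{"tx":0.024,"ty":0.036,"tz":0,"rx":0,"ry":0,"rz":0},{"tx":0,"ty":0,"tz":0,"rx":0,"ry":10,"rz":0},{"tx":0,"ty":0,"tz":0,"rx":0,"ry":10,"rz":0},{"tx":0,"ty":0,"tz":0,"rx":0,"ry":10,"rz":0},{"tx":0,"ty":0,"tz":0,"rx":0,"ry":10,"rz":0}]'
python3 - <<'E'
from h import *
go(tiptcp(.189,.079,50),50); 
E
```

```text
time_s: 2.9
tool_pos: [0.5485, -0.3008, 0.3677]
tool_rot: [180.0, -40.3, 100.9]
force: [0.4, 0.5, -0.8]
grip_width: 0.0003
now f,s,z [ 0.3563 -0.0272  0.3677] q [ 53.9  38.2 -28.5  53.4 -15.4 117.3  33.6] t 2.9 F [ 0.4  0.5 -0.8]
shift in tool now [-0.0684 -0.0037  0.3034] turn [ 0.23 -0.27 -0.23]
```

```bash

python3 -m creep '[{"tx":-0.0085,"ty":0,"tz":0.034,"rx":0,"ry":0,"rz":0},{"tx":-0.0085,"ty":0,"tz":0.034,"rx":0,"ry":0,"rz":0},{"tx":-0.0085,"ty":0,"tz":0.034,"rx":0,"ry":0,"rz":0},{"tx":-0.0085,"ty":0,"tz":0.034,"rx":0,"ry":0,"rz":0},{"tx":-0.0085,"ty":0,"tz":0.034,"rx":0,"ry":0,"rz":0},{"tx":-0.0085,"ty":0,"tz":0.034,"rx":0,"ry":0,"rz":0},{"tx":-0.0085,"ty":0,"tz":0.034,"rx":0,"ry":0,"rz":0},{"tx":-0.0085,"ty":0,"tz":0.034,"rx":0,"ry":0,"rz":0},{"tx":0,"ty":0,"tz":0,"rx":0,"ry":0,"rz":0}]'
python3 - <<'E'
from h import *
go(tiptcp(.189,.079,50),50); c=save('top','t1.png'); save('wrist','w1.png'); 
E
```

```text
time_s: 4.03
tool_pos: [0.5235, -0.1779, 0.1135]
tool_rot: [-179.7, -40.2, 100.8]
force: [0.7, -0.6, 0.2]
grip_width: 0.0006
now f,s,z [ 0.2309 -0.0279  0.1135] q [ 54.2  36.3 -29.6  87.7 -14.1  85.7  40.9] t 4.025 F [ 0.7 -0.6  0.2]
shift in tool now [ 0.0003 -0.002   0.0284] turn [-0.05 -0.23 -0.29]
```

View pics/t1.png

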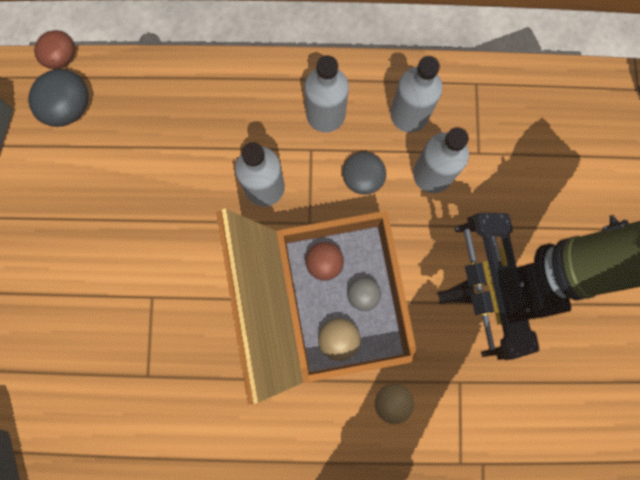

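View pics/w1.png

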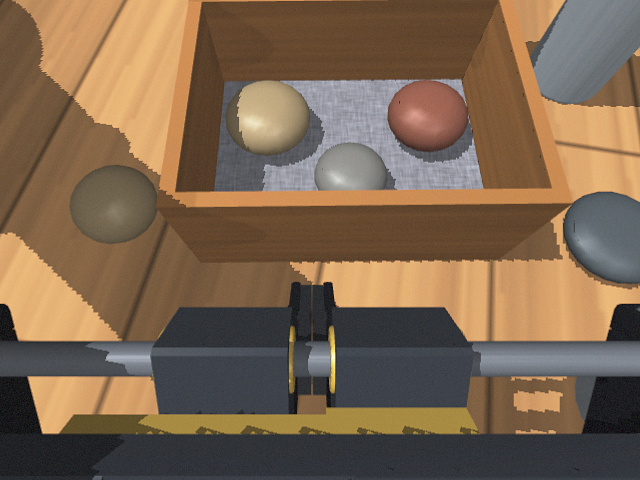

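The top view shows the closed fingers in front of the front wall, tip near (440,297). That is about 55 mm clear of the wall, matching the state. The wrist view shows the closed fingers centred on the wall, so the low pose is reachable. Next I'll rehearse the catch pose on the way to the back of the lid.

```bash

python3 - <<'E'
from h import *
t=tiptcp(.109,.227,50); go(t,50); print(tocase(t))
E
```

```text
now f,s,z [ 0.2336 -0.0263  0.1161] q [ 54.3  36.2 -29.6  87.4 -14.2  85.7  40.9] t 4.125 F [-0.2 -0.9 -0.2]
shift in tool now [ 0.1572 -0.0042 -0.0299] turn [ 0.22  0.02 -0.23]
[ 0.1323 -0.03    0.24  ]
```

```bash

python3 -m creep '[{"tx":0.026,"ty":-0.0007,"tz":-0.005,"rx":0,"ry":0,"rz":0},{"tx":0.026,"ty":-0.0007,"tz":-0.005,"rx":0,"ry":0,"rz":0},{"tx":0.026,"ty":-0.0007,"tz":-0.005,"rx":0,"ry":0,"rz":0},{"tx":0.026,"ty":-0.0007,"tz":-0.005,"rx":0,"ry":0,"rz":0},{"tx":0.026,"ty":-0.0007,"tz":-0.005,"rx":0,"ry":0,"rz":0},{"tx":0.026,"ty":0,"tz":-0.005,"rx":0,"ry":0,"rz":0},{"tx":0,"ty":0,"tz":0,"rx":0,"ry":0,"rz":0}]'
python3 - <<'E'
from h import *
t=tiptcp(.109,.227,50); go(t,50)
go(P(-.095,-.03,.37),90)
E
```

```text
time_s: 5.0
tool_pos: [0.5042, -0.0817, 0.2417]
tool_rot: [179.6, -39.8, 101.2]
force: [-0.3, -0.8, 0.3]
grip_width: 0.0005
now f,s,z [ 0.1327 -0.0281  0.2417] q [ 54.1  21.5 -34.6  92.7 -21.7  90.8  34.1] t 5.0 F [-0.3 -0.8  0.3]
shift in tool now [-0.0007 -0.0019  0.0015] turn [0.35 0.24 0.01]
now f,s,z [ 0.1327 -0.0281  0.2417] q [ 54.1  21.5 -34.6  92.7 -21.7  90.8  34.1] t 5.0 F [-0.3 -0.8  0.3]
shift in tool now [ 0.2571 -0.0022  0.047 ] turn [  0.34 -39.76  -0.11]
```

```bash

python3 -m creep '[{"tx":0,"ty":0,"tz":0,"rx":0,"ry":-10,"rz":0},{"tx":0,"ty":0,"tz":0,"rx":0,"ry":-10,"rz":0},{"tx":0,"ty":0,"tz":0,"rx":0,"ry":-10,"rz":0},{"tx":0,"ty":0,"tz":0,"rx":0,"ry":-10,"rz":0},{"tx":0,"ty":0,"tz":-0.033,"rx":0,"ry":0,"rz":0},{"tx":0,"ty":0,"tz":-0.033,"rx":0,"ry":0,"rz":0},{"tx":0,"ty":0,"tz":-0.033,"rx":0,"ry":0,"rz":0},{"tx":0,"ty":0,"tz":-0.033,"rx":0,"ry":0,"rz":0},{"tx":0.038,"ty":0,"tz":0,"rx":0,"ry":0,"rz":0},{"tx":0.038,"ty":0,"tz":0,"rx":0,"ry":0,"rz":0},{"tx":0.038,"ty":0,"tz":0,"rx":0,"ry":0,"rz":0},{"tx":0.038,"ty":0,"tz":0,"rx":0,"ry":0,"rz":0},{"tx":0.038,"ty":0,"tz":0,"rx":0,"ry":0,"rz":0},{"tx":0.038,"ty":0,"tz":0,"rx":0,"ry":0,"rz":0},{"tx":0,"ty":0,"tz":0,"rx":0,"ry":0,"rz":0}]'
python3 - <<'E'
from h import *
go(P(-.095,-.03,.275),90); save('scene','s2.png'); save('top','t2.png')
E
```

```text
time_s: 6.88
tool_pos: [0.4594, 0.1447, 0.3714]
tool_rot: [179.9, -0.0, 101.2]
force: [-0.2, -1.1, -0.8]
grip_width: 0.0003
now f,s,z [-0.0981 -0.0281  0.3714] q [ 32.8  -3.8 -50.1  92.6  -2.9  89.7  -5.9] t 6.875 F [-0.2 -1.1 -0.8]
shift in tool now [-0.0031 -0.0021  0.0964] turn [ 0.08 -0.02  0.01]
```

View pics/s2.png

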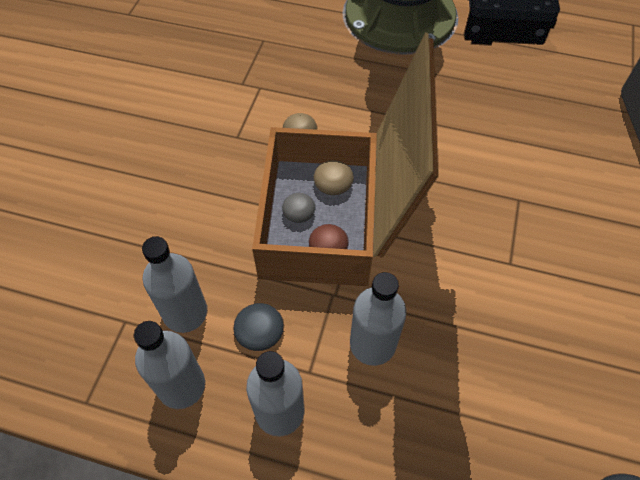

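View pics/t2.png

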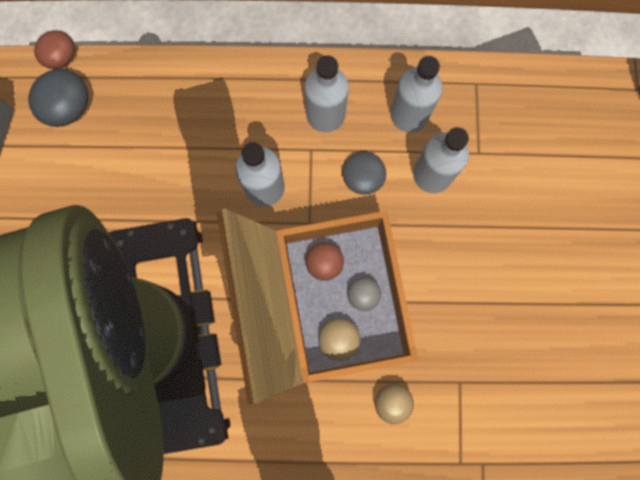

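The scene view shows the lid still leaning back, with its free edge at (432,40)–(437,177) and the pebbles and flasks untouched. The top view shows the gripper behind the lid at (205,330). Now I'll descend behind it.

```bash

python3 -m creep '[{"tx":0,"ty":0,"tz":0.024,"rx":0,"ry":0,"rz":0},{"tx":0,"ty":0,"tz":0.024,"rx":0,"ry":0,"rz":0},{"tx":0,"ty":0,"tz":0.024,"rx":0,"ry":0,"rz":0},{"tx":0,"ty":0,"tz":0.024,"rx":0,"ry":0,"rz":0},{"tx":-0.007,"ty":0,"tz":0,"rx":0,"ry":0,"rz":0},{"tx":-0.007,"ty":0,"tz":0,"rx":0,"ry":0,"rz":0},{"tx":0,"ty":0,"tz":0,"rx":0,"ry":0,"rz":0}]'
python3 - <<'E'
from h import *
go(P(.010,-.03,.275),90); c=save('top','t3.png')
E
```

```text
time_s: 7.85
tool_pos: [0.4634, 0.1269, 0.2758]
tool_rot: [179.9, 0.0, 100.8]
force: [-1.3, 0.9, -0.6]
grip_width: 0.0006
now f,s,z [-0.0798 -0.0276  0.2758] q [ 33.3  -2.3 -49.8 102.5  -1.7  78.9  -5.4] t 7.85 F [-1.3  0.9 -0.6]
shift in tool now [-0.0898 -0.0017  0.0008] turn [ 0.1   0.03 -0.44]
```

View pics/t3.png

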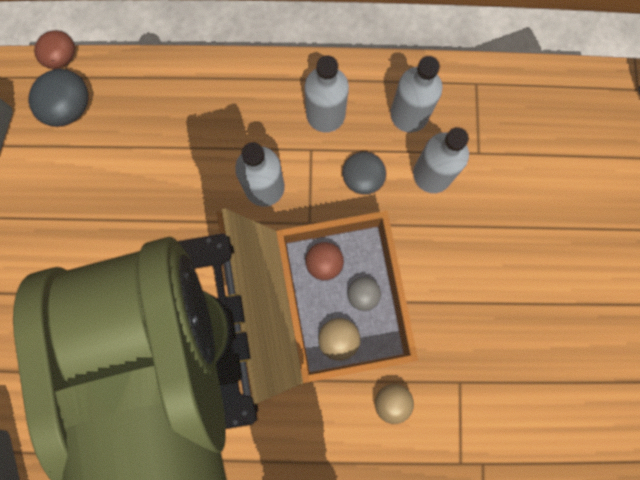

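The gripper body overlaps the lid edge only in the view, since it is above it. The lid hasn't moved: its edge is still at (222,210). Now the push.

```bash

python3 -m creep '[{"tx":-0.0075,"ty":0,"tz":0,"rx":0,"ry":0,"rz":0},{"tx":-0.0075,"ty":0,"tz":0,"rx":0,"ry":0,"rz":0},{"tx":-0.0075,"ty":0,"tz":0,"rx":0,"ry":0,"rz":0},{"tx":-0.0075,"ty":0,"tz":0,"rx":0,"ry":0,"rz":0},{"tx":-0.0075,"ty":0,"tz":0,"rx":0,"ry":0,"rz":0},{"tx":-0.0075,"ty":0,"tz":0,"rx":0,"ry":0,"rz":0},{"tx":-0.0075,"ty":0,"tz":0,"rx":0,"ry":0,"rz":0},{"tx":-0.0075,"ty":0,"tz":0,"rx":0,"ry":0,"rz":0},{"tx":-0.0075,"ty":0,"tz":0,"rx":0,"ry":0,"rz":0},{"tx":-0.0075,"ty":0,"tz":0,"rx":0,"ry":0,"rz":0},{"tx":-0.0075,"ty":0,"tz":0,"rx":0,"ry":0,"rz":0},{"tx":-0.0075,"ty":0,"tz":0,"rx":0,"ry":0,"rz":0}]'
python3 - <<'E'
from h import *
go(P(.010,-.03,.275),90); c=save('scene','s4.png')
for th in (1.3,1.375,1.45):
  print(th,[proj(c,P(.2*np.cos(th),s,.09+.2*np.sin(th)))[0].round(0) for s in(-.11,.11)])
E
```

```text
time_s: 9.4
tool_pos: [0.4792, 0.0392, 0.2744]
tool_rot: [-180.0, -0.0, 100.9]
force: [0.6, 2.5, -0.8]
grip_width: 0.0003
now f,s,z [ 0.0093 -0.0291  0.2744] q [ 38.   -2.  -44.3 102.6  -1.4  78.9   4.9] t 9.4 F [ 0.6  2.5 -0.8]
shift in tool now [-0.0007 -0.0009 -0.0006] turn [-0.05 -0.   -0.3 ]
1.3 [array([345.,  30.]), array([333., 166.])]
1.375 [array([356.,  28.]), array([347., 165.])]
1.45 [array([368.,  27.]), array([361., 164.])]
```

View pics/s4.png

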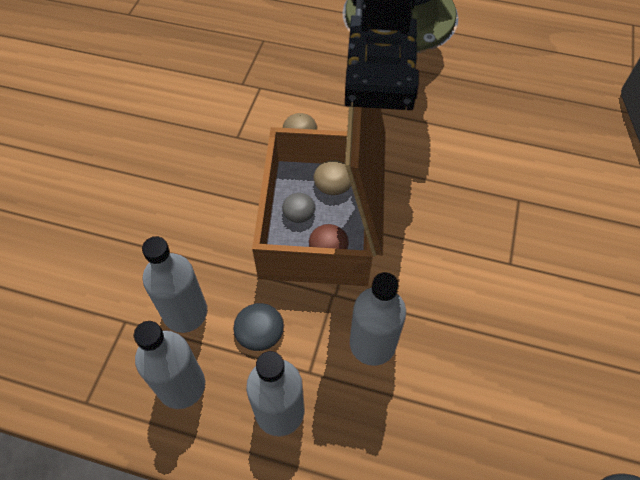

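The lid's far lip corner is at (348,165), which gives about 1.375 rad, so it is past upright. Now I'll go over the top edge and tilt the tool.

```bash

python3 -m creep '[{"tx":0.005,"ty":0,"tz":-0.02,"rx":0,"ry":0,"rz":0},{"tx":0,"ty":0,"tz":-0.025,"rx":0,"ry":0,"rz":0},{"tx":0,"ty":0,"tz":-0.025,"rx":0,"ry":0,"rz":0},{"tx":-0.04,"ty":0,"tz":0,"rx":0,"ry":0,"rz":0},{"tx":-0.04,"ty":0,"tz":0,"rx":0,"ry":0,"rz":0},{"tx":-0.04,"ty":0,"tz":0,"rx":0,"ry":0,"rz":0},{"tx":-0.04,"ty":0,"tz":0,"rx":0,"ry":0,"rz":0},{"tx":-0.04,"ty":0,"tz":0,"rx":0,"ry":0,"rz":0},{"tx":0,"ty":0,"tz":0,"rx":0,"ry":10,"rz":0},{"tx":0,"ty":0,"tz":0,"rx":0,"ry":10,"rz":0},{"tx":0,"ty":0,"tz":0,"rx":0,"ry":10,"rz":0},{"tx":0,"ty":0,"tz":0,"rx":0,"ry":10,"rz":0}]'
python3 - <<'E'
from h import *
go(tiptcp(.109,.227,50),50); c=save('scene','s5.png')
for th in (.9,1.,1.1,1.2,1.3):
  print(th,[proj(c,P(.2*np.cos(th),s,.09+.2*np.sin(th)))[0].round(0) for s in(-.11,.11)])
E
```

```text
time_s: 10.95
tool_pos: [0.5161, -0.1533, 0.3448]
tool_rot: [-180.0, -40.2, 100.8]
force: [0.8, 0.2, -0.4]
grip_width: 0.0005
now f,s,z [ 0.2053 -0.0303  0.3448] q [ 54.4  23.4 -31.5  77.7 -21.4 104.8  32. ] t 10.95 F [ 0.8  0.2 -0.4]
shift in tool now [-0.0119 -0.0002  0.1271] turn [ 0.25 -0.19 -0.31]
0.9 [array([291.,  49.]), array([271., 182.])]
1.0 [array([303.,  43.]), array([284., 176.])]
1.1 [array([316.,  37.]), array([299., 172.])]
1.2 [array([330.,  33.]), array([316., 168.])]
1.3 [array([345.,  30.]), array([333., 166.])]
```

View pics/s5.png

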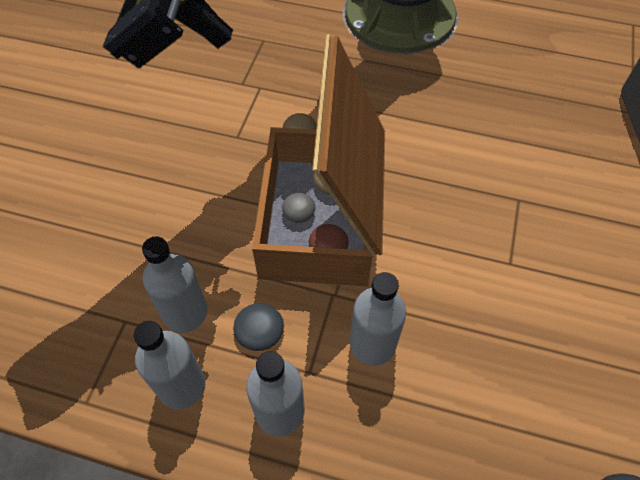

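The lip edge's far corner is at (316,168), so the lid is at about 1.19 rad. I'll insert under it and hold.

```bash

python3 -m creep '[{"tx":-0.003,"ty":0,"tz":0.032,"rx":0,"ry":0,"rz":0},{"tx":-0.003,"ty":0,"tz":0.032,"rx":0,"ry":0,"rz":0},{"tx":-0.003,"ty":0,"tz":0.032,"rx":0,"ry":0,"rz":0},{"tx":-0.003,"ty":0,"tz":0.032,"rx":0,"ry":0,"rz":0},{"tx":0,"ty":0,"tz":0,"rx":0,"ry":0,"rz":0},{"tx":0,"ty":0,"tz":0,"rx":0,"ry":0,"rz":0},{"tx":0,"ty":0,"tz":0,"rx":0,"ry":0,"rz":0},{"tx":0,"ty":0,"tz":0,"rx":0,"ry":0,"rz":0},{"tx":0,"ty":0,"tz":0,"rx":0,"ry":0,"rz":0}]'
python3 - <<'E'
from h import *
go(tiptcp(.109,.227,50),50); c=save('scene','s6.png')
for th in (.8,.9,1.,1.1):
  print(th,[proj(c,P(.2*np.cos(th),s,.09+.2*np.sin(th)))[0].round(0) for s in(-.11,.11)])
E
```

```text
time_s: 12.12
tool_pos: [0.5027, -0.0802, 0.2392]
tool_rot: [180.0, -40.0, 100.9]
force: [-0.6, -0.7, 0.0]
grip_width: 0.0002
now f,s,z [ 0.131  -0.0293  0.2392] q [ 52.9  21.2 -33.1  93.  -22.3  90.8  34.4] t 12.125 F [-0.6 -0.7  0. ]
shift in tool now [-0.0005 -0.0006 -0.0015] turn [ 0.23  0.04 -0.23]
0.8 [array([280.,  56.]), array([259., 188.])]
0.9 [array([291.,  49.]), array([271., 182.])]
1.0 [array([303.,  43.]), array([284., 176.])]
1.1 [array([316.,  37.]), array([299., 172.])]
```

View pics/s6.png

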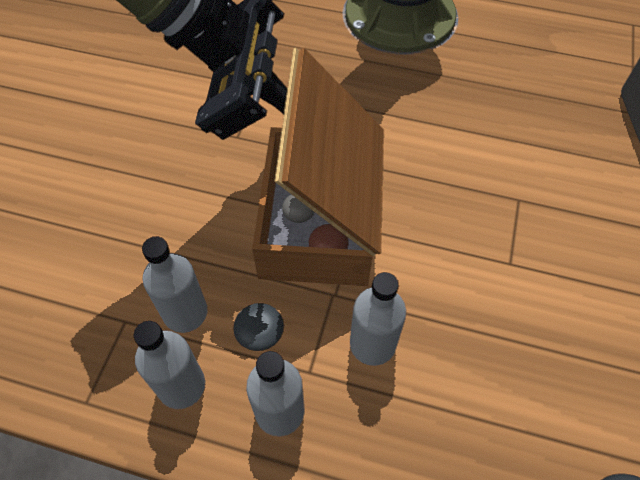

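The far lip corner is at (278,181), so the lid is at about 0.94 rad and close to resting on the finger. I'll hold.

```bash

python3 -m creep '[{"tx":0,"ty":0,"tz":0,"rx":0,"ry":0,"rz":0},{"tx":0,"ty":0,"tz":0,"rx":0,"ry":0,"rz":0},{"tx":0,"ty":0,"tz":0,"rx":0,"ry":0,"rz":0},{"tx":0,"ty":0,"tz":0,"rx":0,"ry":0,"rz":0},{"tx":0,"ty":0,"tz":0,"rx":0,"ry":0,"rz":0},{"tx":0,"ty":0,"tz":0,"rx":0,"ry":0,"rz":0}]'
python3 - <<'E'
from h import *
go(tiptcp(.109,.227,50),50); c=save('scene','s7.png')
print(env.get_obs()['force'])
for th in (.7,.8,.9,1.):
  print(th,[proj(c,P(.2*np.cos(th),s,.09+.2*np.sin(th)))[0].round(0) for s in(-.11,.11)])
E
```

```text
time_s: 12.92
tool_pos: [0.5024, -0.0799, 0.2389]
tool_rot: [-180.0, -40.0, 100.9]
force: [-0.2, -1.8, -0.7]
grip_width: 0.0006
now f,s,z [ 0.1306 -0.0295  0.2389] q [ 52.9  21.2 -33.1  93.1 -22.3  90.8  34.4] t 12.925 F [-0.2 -1.8 -0.7]
shift in tool now [-0.0006 -0.0005 -0.0019] turn [ 0.19  0.   -0.23]
[ 0.4869897  -2.23286382 -0.07653668]
0.7 [array([271.,  64.]), array([248., 194.])]
0.8 [array([280.,  56.]), array([259., 188.])]
0.9 [array([291.,  49.]), array([271., 182.])]
1.0 [array([303.,  43.]), array([284., 176.])]
```

View pics/s7.png

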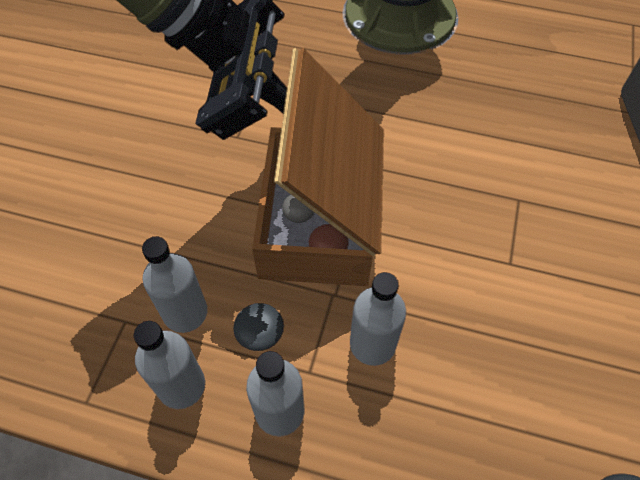

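The lid hasn't moved over 0.8 s (corner still at (278,182), about 0.93 rad), so it is carried on the finger. Now I'll lower it slowly.

```bash

python3 -m creep '[{"tx":-0.0045,"ty":0,"tz":0,"rx":0,"ry":0,"rz":0},{"tx":-0.0045,"ty":0,"tz":0,"rx":0,"ry":0,"rz":0},{"tx":-0.0045,"ty":0,"tz":0,"rx":0,"ry":0,"rz":0},{"tx":-0.0045,"ty":0,"tz":0,"rx":0,"ry":0,"rz":0},{"tx":-0.0045,"ty":0,"tz":0,"rx":0,"ry":0,"rz":0},{"tx":-0.0045,"ty":0,"tz":0,"rx":0,"ry":0,"rz":0},{"tx":-0.0045,"ty":0,"tz":0,"rx":0,"ry":0,"rz":0},{"tx":-0.0045,"ty":0,"tz":0,"rx":0,"ry":0,"rz":0},{"tx":-0.0045,"ty":0,"tz":0,"rx":0,"ry":0,"rz":0},{"tx":-0.0045,"ty":0,"tz":0,"rx":0,"ry":0,"rz":0},{"tx":-0.0045,"ty":0,"tz":0,"rx":0,"ry":0,"rz":0},{"tx":-0.0045,"ty":0,"tz":0,"rx":0,"ry":0,"rz":0},{"tx":-0.0045,"ty":0,"tz":0,"rx":0,"ry":0,"rz":0}]'
python3 - <<'E'
from h import *
th=.4;go(tiptcp(.2*np.cos(th)-.0116,.09+.2*np.sin(th)-.0138,50),50); c=save('scene','s8.png')
for th in (.5,.6,.7,.8):
  print(th,[proj(c,P(.2*np.cos(th),s,.09+.2*np.sin(th)))[0].round(0) for s in(-.11,.11)])
E
```

```text
time_s: 14.6
tool_pos: [0.511, -0.1241, 0.2011]
tool_rot: [-180.0, -40.0, 100.9]
force: [-0.3, -0.3, -1.8]
grip_width: 0.0004
now f,s,z [ 0.1757 -0.0297  0.2011] q [ 53.5  26.4 -31.3  90.8 -19.3  89.7  37.2] t 14.6 F [-0.3 -0.3 -1.8]
shift in tool now [-0.0374 -0.0002  0.013 ] turn [ 0.19  0.01 -0.23]
0.5 [array([257.,  81.]), array([233., 208.])]
0.6 [array([263.,  72.]), array([240., 201.])]
0.7 [array([271.,  64.]), array([248., 194.])]
0.8 [array([280.,  56.]), array([259., 188.])]
```

View pics/s8.png

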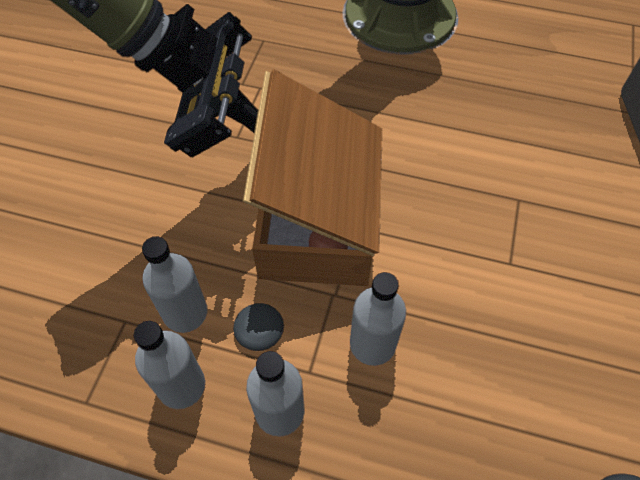

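The lid is at about 0.62 rad and the wrist reads about 1.8 N of down load on the finger. I'll continue.

```bash

python3 -m creep '[{"tx":-0.0047,"ty":0,"tz":0.0016,"rx":0,"ry":0,"rz":0},{"tx":-0.0047,"ty":0,"tz":0.0016,"rx":0,"ry":0,"rz":0},{"tx":-0.0047,"ty":0,"tz":0.0016,"rx":0,"ry":0,"rz":0},{"tx":-0.0047,"ty":0,"tz":0.0016,"rx":0,"ry":0,"rz":0},{"tx":-0.0047,"ty":0,"tz":0.0016,"rx":0,"ry":0,"rz":0},{"tx":-0.0047,"ty":0,"tz":0.0016,"rx":0,"ry":0,"rz":0},{"tx":-0.0047,"ty":0,"tz":0.0016,"rx":0,"ry":0,"rz":0},{"tx":-0.0047,"ty":0,"tz":0.0016,"rx":0,"ry":0,"rz":0},{"tx":-0.0042,"ty":0,"tz":0.0027,"rx":0,"ry":0,"rz":0},{"tx":-0.0042,"ty":0,"tz":0.0027,"rx":0,"ry":0,"rz":0},{"tx":-0.0042,"ty":0,"tz":0.0027,"rx":0,"ry":0,"rz":0},{"tx":-0.0042,"ty":0,"tz":0.0027,"rx":0,"ry":0,"rz":0},{"tx":-0.0042,"ty":0,"tz":0.0027,"rx":0,"ry":0,"rz":0},{"tx":-0.0042,"ty":0,"tz":0.0027,"rx":0,"ry":0,"rz":0}]'
python3 - <<'E'
from h import *
for th in (.2,0): go(tiptcp(.2*np.cos(th)-.0116,.09+.2*np.sin(th)-.0138,50),50)
c=save('scene','s9.png')
for th in (0,.1,.2,.3,.4):
  print(th,[proj(c,P(.2*np.cos(th),s,.09+.2*np.sin(th)))[0].round(0) for s in(-.11,.11)])
E
```

```text
time_s: 16.4
tool_pos: [0.5166, -0.1531, 0.1384]
tool_rot: [180.0, -40.0, 100.9]
force: [0.3, -1.3, -0.6]
grip_width: -0.0001
now f,s,z [ 0.2052 -0.0299  0.1384] q [ 53.4  32.2 -29.5  90.4 -16.5  85.8  40.2] t 16.4 F [ 0.3 -1.3 -0.6]
shift in tool now [-0.008  -0.0001  0.0056] turn [ 0.2   0.02 -0.24]
now f,s,z [ 0.2052 -0.0299  0.1384] q [ 53.4  32.2 -29.5  90.4 -16.5  85.8  40.2] t 16.4 F [ 0.3 -1.3 -0.6]
shift in tool now [-0.0366 -0.0001  0.0335] turn [ 0.2   0.02 -0.24]
0 [array([246., 125.]), array([224., 246.])]
0.1 [array([246., 116.]), array([222., 239.])]
0.2 [array([246., 107.]), array([223., 231.])]
0.3 [array([248.,  98.]), array([224., 224.])]
0.4 [array([252.,  89.]), array([228., 216.])]
```

View pics/s9.png

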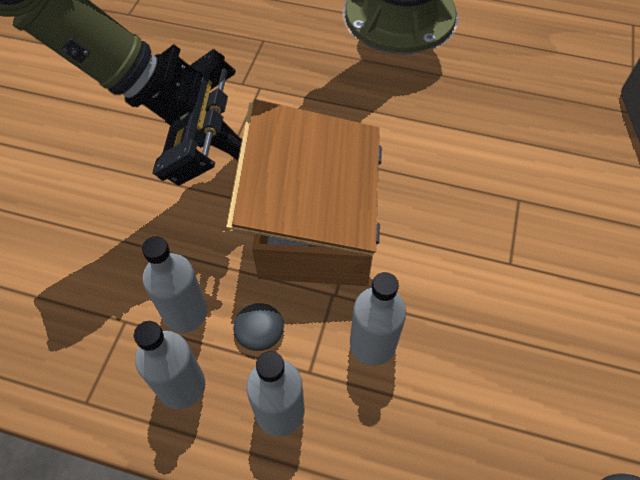

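The far lip corner is at (230,228), so the lid is at about 0.25 rad. I'll cover the last part at about 0.14 rad/s.

```bash

python3 -m creep '[{"tx":-0.0026,"ty":0,"tz":0.0024,"rx":0,"ry":0,"rz":0},{"tx":-0.0026,"ty":0,"tz":0.0024,"rx":0,"ry":0,"rz":0},{"tx":-0.0026,"ty":0,"tz":0.0024,"rx":0,"ry":0,"rz":0},{"tx":-0.0026,"ty":0,"tz":0.0024,"rx":0,"ry":0,"rz":0},{"tx":-0.0026,"ty":0,"tz":0.0024,"rx":0,"ry":0,"rz":0},{"tx":-0.0026,"ty":0,"tz":0.0024,"rx":0,"ry":0,"rz":0},{"tx":-0.0026,"ty":0,"tz":0.0024,"rx":0,"ry":0,"rz":0},{"tx":-0.0026,"ty":0,"tz":0.0024,"rx":0,"ry":0,"rz":0},{"tx":-0.0026,"ty":0,"tz":0.0024,"rx":0,"ry":0,"rz":0},{"tx":-0.0026,"ty":0,"tz":0.0024,"rx":0,"ry":0,"rz":0},{"tx":-0.0026,"ty":0,"tz":0.0024,"rx":0,"ry":0,"rz":0},{"tx":-0.0026,"ty":0,"tz":0.0024,"rx":0,"ry":0,"rz":0}]'
python3 - <<'E'
from h import *
for th in (0,): go(tiptcp(.2*np.cos(th)-.0116,.09+.2*np.sin(th)-.0138,50),50)
c=save('scene','s10.png')
for th in (0,.05,.1,.2):
  print(th,[proj(c,P(.2*np.cos(th),s,.09+.2*np.sin(th)))[0].round(0) for s in(-.11,.11)])
im=c['pixels'][80:290,140:400]; cv2.imwrite('pics/s10c.png',cv2.cvtColor(cv2.resize(im,None,fx=2.8,fy=2.8),cv2.COLOR_RGB2BGR))
E
```

```text
time_s: 17.95
tool_pos: [0.5177, -0.1586, 0.0963]
tool_rot: [180.0, -39.9, 100.9]
force: [2.0, -5.3, -0.9]
grip_width: 0.0007
now f,s,z [ 0.2108 -0.0298  0.0963] q [ 53.1  35.3 -28.7  91.1 -15.2  82.5  41.6] t 17.95 F [ 2.  -5.3 -0.9]
shift in tool now [-0.0053 -0.0002  0.0049] turn [ 0.22  0.05 -0.24]
0 [array([246., 125.]), array([224., 246.])]
0.05 [array([246., 121.]), array([223., 243.])]
0.1 [array([246., 116.]), array([222., 239.])]
0.2 [array([246., 107.]), array([223., 231.])]
```

View pics/s10c.png

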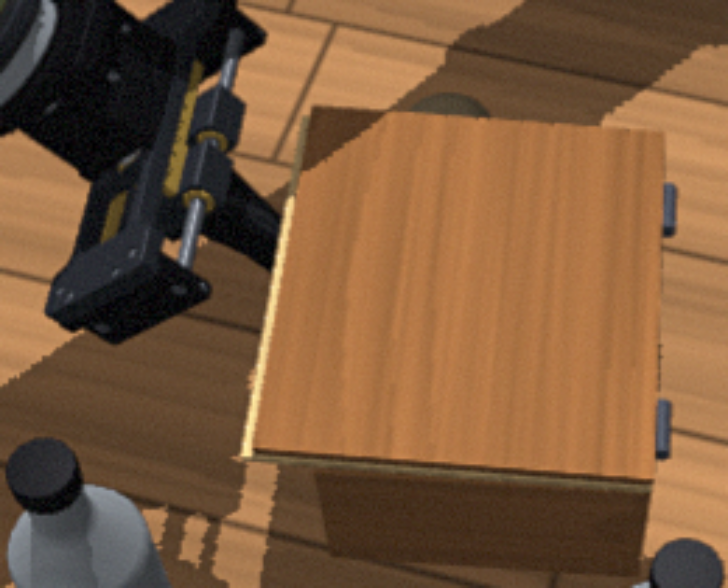

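The lid is almost shut, with the far corner at (227,244) and the front edge straight. The wrist shows a 5 N horizontal rub, so I'll draw off perpendicular to the finger and wedge no further.

```bash

python3 -m creep '[{"tx":-0.0015,"ty":0,"tz":0,"rx":0,"ry":0,"rz":0},{"tx":-0.0015,"ty":0,"tz":0,"rx":0,"ry":0,"rz":0},{"tx":-0.0015,"ty":0,"tz":0,"rx":0,"ry":0,"rz":0},{"tx":-0.0015,"ty":0,"tz":0,"rx":0,"ry":0,"rz":0},{"tx":-0.0015,"ty":0,"tz":0,"rx":0,"ry":0,"rz":0},{"tx":-0.0015,"ty":0,"tz":0,"rx":0,"ry":0,"rz":0},{"tx":-0.0015,"ty":0,"tz":0,"rx":0,"ry":0,"rz":0},{"tx":-0.0015,"ty":0,"tz":0,"rx":0,"ry":0,"rz":0}]'
python3 - <<'E'
from h import *
go(tiptcp(.1884,.0762,50),50)
c=save('scene','s11.png')
im=c['pixels'][80:290,140:400]; cv2.imwrite('pics/s11c.png',cv2.cvtColor(cv2.resize(im,None,fx=2.8,fy=2.8),cv2.COLOR_RGB2BGR))
E
```

```text
time_s: 19.0
tool_pos: [0.5193, -0.1672, 0.089]
tool_rot: [180.0, -40.0, 100.9]
force: [0.0, -0.7, -0.1]
grip_width: 0.0006
now f,s,z [ 0.2195 -0.0299  0.089 ] q [ 53.1  36.5 -28.4  90.3 -14.7  82.5  42.1] t 19.0 F [ 0.  -0.7 -0.1]
shift in tool now [ 0.0062 -0.0001  0.0048] turn [ 0.19 -0.   -0.22]
```

View pics/s11c.png

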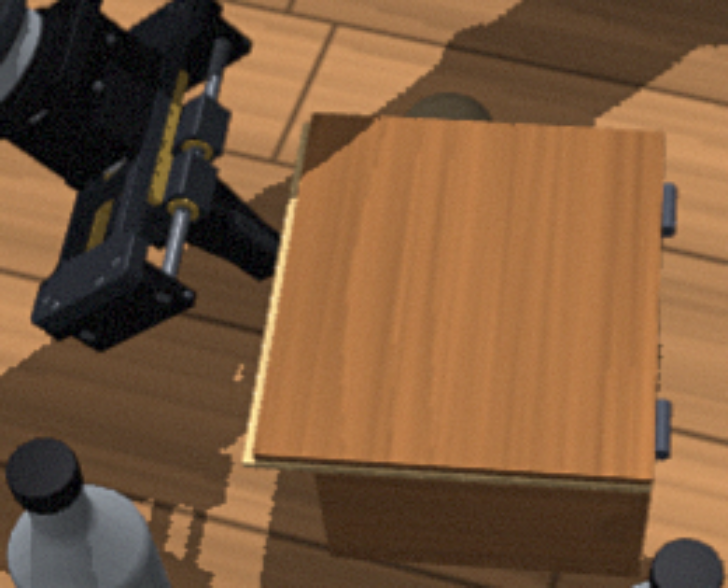

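The lip corner dropped 2 px more and the force went to about 0, so it looks shut and free of the finger. I'll back off slowly, then withdraw along the finger axis.

```bash

python3 -m creep '[{"tx":-0.0015,"ty":0,"tz":0,"rx":0,"ry":0,"rz":0},{"tx":-0.0015,"ty":0,"tz":0,"rx":0,"ry":0,"rz":0},{"tx":-0.0015,"ty":0,"tz":0,"rx":0,"ry":0,"rz":0},{"tx":-0.0015,"ty":0,"tz":0,"rx":0,"ry":0,"rz":0},{"tx":-0.002,"ty":0,"tz":0,"rx":0,"ry":0,"rz":0},{"tx":-0.002,"ty":0,"tz":0,"rx":0,"ry":0,"rz":0},{"tx":0,"ty":0,"tz":-0.02,"rx":0,"ry":0,"rz":0},{"tx":0,"ty":0,"tz":-0.02,"rx":0,"ry":0,"rz":0},{"tx":0,"ty":0,"tz":-0.02,"rx":0,"ry":0,"rz":0},{"tx":0,"ty":0,"tz":-0.02,"rx":0,"ry":0,"rz":0},{"tx":0,"ty":0,"tz":-0.02,"rx":0,"ry":0,"rz":0},{"tx":0,"ty":0,"tz":0,"rx":0,"ry":0,"rz":0},{"tx":0,"ty":0,"tz":0,"rx":0,"ry":0,"rz":0}]'
python3 - <<'E'
from h import *
go(tiptcp(.1884,.0762,50),50)
c=save('scene','s12.png');save('top','t12.png')
im=c['pixels'][80:290,140:400]; cv2.imwrite('pics/s12c.png',cv2.cvtColor(cv2.resize(im,None,fx=2.8,fy=2.8),cv2.COLOR_RGB2BGR))
T=dict(np.load('pics/top0.npz'))['pixels'].astype(int);
B=dict(np.load('pics/t12.npz'))['pixels'].astype(int)
E
```

```text
time_s: 20.68
tool_pos: [0.5326, -0.2371, 0.1585]
tool_rot: [-180.0, -40.0, 100.9]
force: [-0.3, -0.7, -1.2]
grip_width: 0.0002
now f,s,z [ 0.2907 -0.0305  0.1585] q [ 54.5  37.5 -27.1  79.1 -13.7  93.5  41.9] t 20.675 F [-0.3 -0.7 -1.2]
shift in tool now [0.0159 0.0002 0.1038] turn [ 0.14 -0.05 -0.22]
```

View pics/s12c.png

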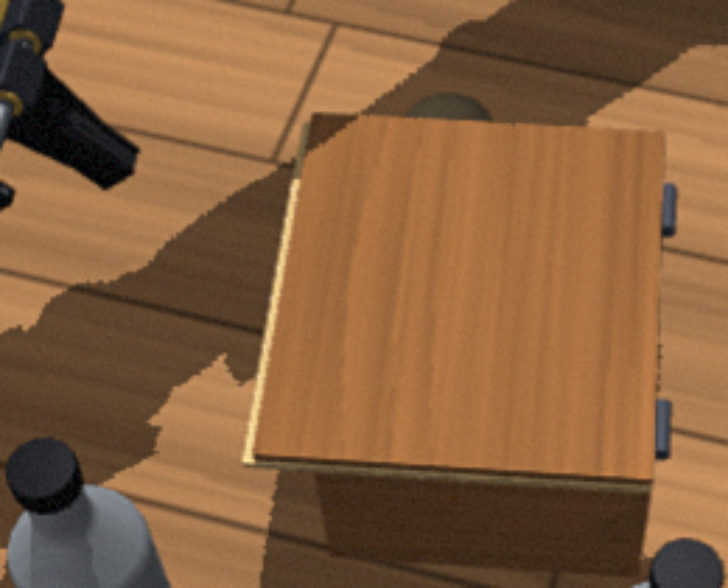

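View pics/t12.png

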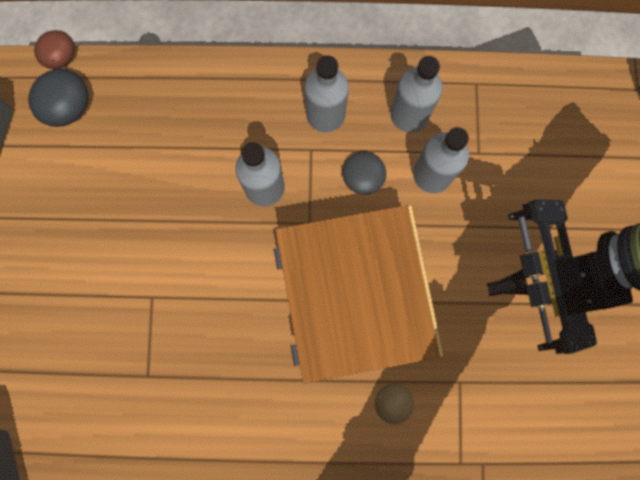

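The lid edge hasn't moved since the finger left it, so it is shut and at rest. The flask cap (253,153), flat pebble (365,173) and round pebble (395,404) are at their starting pixels. The gripper is clear, so I'm handing in.

```bash
python3 -c "
from cell import env
print(env.sign_off())"
```

```text
the job is handed in; nothing more can be done
None
```

The lid is shut and the job is handed in. It took about 21 s of the 72 s allowed, and the sign-off reports no verdict.

- **Push:** I pushed the lid over from behind with the closed fingers to about 1.375 rad, as read from the scene camera.
- **Catch:** I went over the top edge and caught it from underneath at about 0.93 rad. It did not move in the pictures for about 0.8 s while resting on the fingers.
- **Lowering:** I lowered it at about 0.2 rad/s, then about 0.14 rad/s or less for the last 0.25 rad. The fingers then came off downwards and out under the lip.

**Last checks:**
- The lid edge was at the same pixels before and after the fingers left. I take this as shut and still.
- The flask and both pebbles were at their starting pixels.
- The gripper was about 70 mm clear of the lid, and the wrist force was down to noise level.

**Checks that were off or weak:**
- The rim measured about 157 mm deep against the 165 mm given, and I allowed for that.
- The shut lip corner also sits about 3 px from where my calibration puts it, so "shut" rests on the lid not moving rather than on an exact angle.
- The wrist showed a brief rub of about 5 N against the lip just before closing, well under the 30 N limit.
- The catch force was only 1 to 2 N, close to sensor noise, so the catch rests mainly on the lid having stood still.

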